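# Clear the trimming stand and show the cutting ring to the inspection camera

## Robot

A 6-joint arm with a two-finger parallel gripper is mounted at the origin on a cart in front of the work surface, level with it; the furniture and walls round the work are solid. World frame = base frame: x ahead of the robot, y to its left, z up, the work surface at z = 0. Lengths are in m, angles in rad, forces in N, time in s.
With the tool pointing down it reaches from about 0.325 to 0.85 m from the base axis. Payload 15.5 kg.
Tool frame: the origin (TCP) lies midway between the tips of the shut fingers; the grasp point (between the pads) lies 19 mm behind it; z points along the fingers, x is the direction in which the jaws open and shut, and the axes are right-handed (so a half turn about z gives the same grasp; the last joint's range is limited). The gripper opens to 91 mm and grips with 3 to 60 N. Pads are 32 mm wide; open, the fingers measure 118 mm over their backs; the gripper's body (76 mm by 178 mm) begins 60 mm behind the grasp point.
Start: joints at [-1.317, 0.494, 1.345, -0, 1.302, -0.096], TCP at [0.214, -0.587, 0.214] pointing down, gripper open.
Joint ranges: [-2.91, 2.91], [-0.82, 2.16], [0.22, 2.67], [-1.22, 4.37], [0.12, 2.79], [-3.08, 3.08]. Speed limits (rad/s): [1.89, 1.89, 2.57, 3.01, 3.01, 3.01].

## Interface

Orientations are given as a rotation vector (axis times angle).
In Python, from station import manip, optics gives the robot as it stands.
- The arm moves only by the tool servo_tool, never from a script. Its argument "rows" is a list of rows, each a list of 7 numbers: the opening, from 0 (shut) to 1 (fully open), then the shift along the world's x, y, z in units of 50 mm (1.0 is 50 mm), then the turn, a rotation vector about the world's x, y, z in units of 8 degrees (1.0 is 8 degrees). In form: [[gripper, tx, ty, tz, ax, ay, az], ...]. A call has 1 to 8 rows; each row shifts and turns the pose as measured when the row begins; what a row does not reach is not made up. A row lasts 1/10 s, in which the tool goes at most 50 mm and 8.59 degrees, less where a joint would pass 70% of its speed; a pose out of reach is approached as far as the arm can. A call is refused whole if a number of a shift passes 1 or a number of a turn 1, either way. A call with a gripper value outside its range is refused whole. The fingers move at their own pace and stop on an object; "grip_force" is the grip in N (left out, the last holds). Time passes only in rows, so rows that do not move let the fingers close. It gives the time, the measured TCP pose, the force and the opening at its end, in the units of the state.
- manip.get_obs(): the state, without advancing time (a new reading comes with each control period).
- optics.capture(name): name is "side" or "top"; returns a dict with "color" (480x640x3 uint8, blue, green, red), "K" (3x3 intrinsics, pixels), "world_from_camera" (4x4, takes a point from camera to world coordinates). Camera axes: x right, y down, z forward; pixel columns grow to the right and rows downward; lengths in m; the calibration is good to about 2 mm. A picture is of the moment at which its call begins. There is no depth.
- manip.sign_off(): hands the job in, once; it reports no verdict.
The state is a dict: "t": time; "q": joint angles; "qvel": joint speeds; "joint_efforts": joint torques, N m; "tcp_pos": TCP position; "ee_rot": TCP orientation; "ft_force": force on the tool from outside, world axes, zero at the start; "ft_torque": the same for the moment, N m; "grip_width": finger opening in m.
Only numpy, scipy, OpenCV 4.12 (cv2) and the standard library are available. Lean on these libraries where they do the work, as an engineer would, in place of code of your own. Each camera call takes 0.05 s, during which the arm holds its last target. There are 200 camera calls.

## Task

The trimming of a clay specimen is finished. First put the two clay lumps that lie on the trimming stand's plate into the aluminium drying dish, then swing the stand's hold-down bar fully aside, lift the steel cutting ring out of its seat and show its lower rim (the cutting edge) to the inspection camera: hold the ring centred at the focus point 150 mm straight in front of the lens, square to the line of sight with its underside facing the lens. Finish still holding it there, quite still and touched by nothing but the fingers, and leave the camera and the other things on the bench alone.

Things in the scene. Friction and masses are not known exactly. Their poses are not given: they have to be found in the camera images.
- stand: fixed aluminium trimming stand: plate 142 x 185 mm, top 20 mm above the bench, from x -67 to +75 and y -55 to +130 mm of its frame. Origin on the bench below the centre of the round ring seat (64 mm across, 7 mm deep); z up. Rest post (14 mm across, 34 mm high) at x -50, y 0; bar pivot at x +55, y 0. The lumps lie on its wide +y side (robot's left), under the bar's swing.
- seat (a point): centre of the floor of the ring seat, 13 mm above the bench; axes as the stand's
- bar (a joint): flat steel hold-down bar, 18 mm wide, 35 to 43 mm above the bench, swinging level about the pivot at x +55, y 0 of the stand. 0: across the middle of the ring, knob end on the robot's side. Positive (rad): knob end swings to the stand's +y side, clockwise from above; stop (fully aside) at 1.75. Starts at 0 to 0.2; light friction (0.5 N at the knob), stays where left.
- bar_knob (a point): centre of the upright round black knob at the free end of the bar: 20 mm diameter, 28 mm tall, from 48 to 76 mm above the bench (this point is at 62 mm); 105 mm from the pivot axis
- ring: the steel cutting ring in the stand's seat: 62 mm outside, bore about 50 mm, 20 mm tall, about 0.14 kg. Origin at the centre of its underside, z up along its axis. Seated, its underside is 13 mm and its top 33 mm above the bench, 13 mm standing out of the plate; 1 mm play all round. Grip it across the diameter, in any direction, once the bar is aside
- ring_mid (a point): centre of the cutting ring, on its axis at mid-height (10 mm above its underside)
- lump_a: larger knife-cut lump of stiff brown clay on the stand's plate, about 35 x 24 x 22 mm (x, y, z), about 30 g, rigid. Origin at its middle, 11 mm above the plate; its cut sides across y are parallel: grip across its 24 mm (y)
- lump_b: smaller knife-cut lump of stiff brown clay on the stand's plate, about 30 x 26 x 20 mm, about 26 g, rigid. Origin at its middle, 10 mm above the plate; its cut sides across y are parallel: grip across its 26 mm (y)
- dish: open round aluminium drying dish, loose on the bench, 146 mm across the rim, 38 mm tall, walls 3 mm, flat inner floor about 106 mm across. Origin at the centre of its underside
- dish_in (a point): centre of the inner floor of the dish, 4 mm above the bench
- scope: fixed inspection camera on a round grey foot of 88 mm diameter, post and clamp block on its +y side, 105 mm tall in all; origin on the bench under the middle of the foot, x horizontally backwards (the camera looks towards -x, roughly to the robot, and up)
- scope_head: the camera's grey barrel, 35 to 42 mm in diameter and 80 mm long. Origin at the middle of the lens, 98 mm above the bench and 30 mm in front (-x) of the middle of the foot; its z axis is the line of sight, out of the lens: up at 55 degrees above level (35 degrees from vertical), leaning to the scope's -x
- focus (a point): the focus point on the line of sight, 150 mm in front of the lens: 116 mm horizontally in front (-x) of the middle of the camera's foot and 221 mm above the bench. The centre of the ring belongs here
- tin_a: bystander: closed aluminium moisture tin, 55 mm across, 39 mm tall; origin under its centre
- tin_b: bystander: open aluminium moisture tin, 53 mm across, 36 mm tall; origin under its centre
- brass_ring: bystander: spare brass cutting ring lying on the bench, 62 mm across, 20 mm tall; origin under its centre
- stone: bystander: flat round porous stone, 60 mm across, 10 mm thick; origin under its centre
- cap: bystander: aluminium loading cap, 49 mm across, 24 mm tall, with a narrower neck; origin under its centre
- stopwatch: bystander: stopwatch lying on the bench, 63 x 52 x 16 mm; origin under its middle
- marker: bystander: black marker pen, 134 mm long, lying on the bench; origin under its middle
There are look-alikes about, which are no part of the job. What is shaped like the stand but orange is not meant.

How it is judged:
By the outcome, as a careful person would: the job done as asked, in the order asked, and still so for the second after the job is handed in, while the arm keeps its last pose, push and grip.
It also fails if it takes over 72 s, if anything falls off the work surface, if the arm or the gripper's body presses on something with over 40 N, if the wrist force passes 120 N, or if a joint passes its speed limit or range.

## Working session

There is one attempt and no reset: what is moved stays moved. The work goes in short steps, Python scripts to look and compute and a tool call to move; the robot and the scene stay as the last step left them, time stands still between calls to the robot, and variables do not carry over. Pictures are saved under pics/ and viewed, about 8 in all and at most 12, crops included, and the job is handed in when it is done.

Besides the shell and the picture viewer there is one more tool, called after "Call:" as name([rows], argument=value, ...), one row to a line, values as JSON. servo_tool: Moves the arm, as the interface text tells. Its arguments: {"type":"object","properties":{"rows":{"type":"array","items":{"type":"array","items":{"type":"number"}}},"grip_force":{"type":"number"}},"required":["rows"]}

```bash
mkdir -p pics; ls; python3 - <<'E'
from station import manip, optics
import cv2, numpy as np, pickle
o=manip.get_obs(); print(o)
d={}
for n in("top","side"):
    c=optics.capture(n); d[n]=c; cv2.imwrite(f"pics/{n}0.png",c["color"]); print(n,c["K"].tolist(),np.round(c["world_from_camera"],4).tolist())
pickle.dump(d,open("c0.pkl","wb"))
E
```

```text
pics
{'t': 0.0, 'q': array([-1.31648286e+00,  4.94196959e-01,  1.34614658e+00,  1.02161021e-05,
        1.30247787e+00, -9.54973510e-02]), 'qvel': array([-1.77148707e-03, -3.57650663e-04, -4.15713880e-04,  1.84322164e-03,
       -1.14959898e-03, -5.43151195e-06]), 'joint_efforts': array([ 3.46099478e-03, -8.78811479e+01, -3.81846535e+01,  7.09167891e-02,
        5.33344096e-02, -1.56702995e-04]), 'tcp_pos': array([ 0.2141113 , -0.58677399,  0.21332446]), 'ee_rot': array([-2.57345100e+00,  1.80052681e+00,  1.45835635e-03]), 'ft_force': array([ 0.30547599, -0.03499913,  0.21125479]), 'ft_torque': array([-0.06465247,  0.04733357, -0.0213606 ]), 'grip_width': 0.09118293665071396}
top [[435.59981866671376, 0.0, 318.1398990685828], [0.0, 435.59981866671376, 243.64520818928096], [0.0, 0.0, 1.0]] [[-0.0318, -0.9919, 0.1228, 0.4904], [-0.9991, 0.0281, -0.032, -0.1074], [0.0283, -0.1237, -0.9919, 1.3062], [0.0, 0.0, 0.0, 1.0]]
side [[476.8915238895271, 0.0, 319.14169811154466], [0.0, 476.8915238895271, 231.96041926046792], [0.0, 0.0, 1.0]] [[0.358, -0.7497, 0.5566, -0.169], [-0.9336, -0.2776, 0.2266, -0.467], [-0.0154, -0.6008, -0.7993, 1.2955], [0.0, 0.0, 0.0, 1.0]]
```

View pics/top0.png

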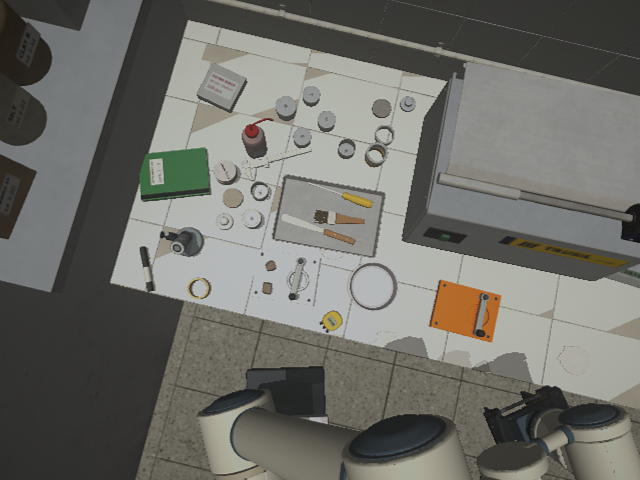

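View pics/side0.png

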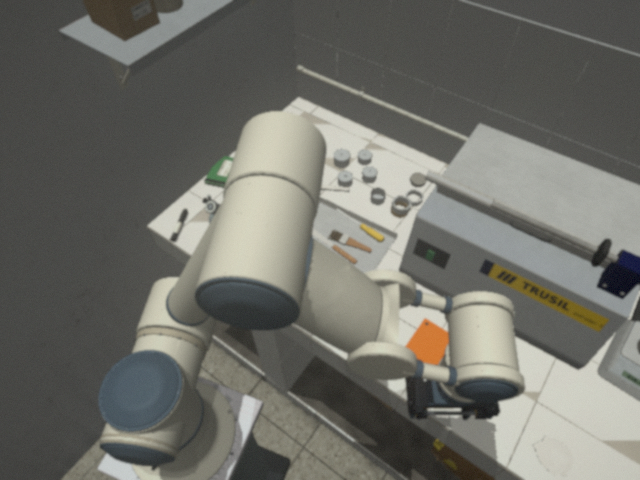

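The top view shows the pale aluminium stand at about (287,277) with two brown lumps at (270,266) and (267,288). The orange look-alike is at (466,310), the dish at (373,286) and the scope at (182,240). The arm hides the stand in the side view, so I'll enlarge the top view to confirm.

```bash
cat > h.py <<'E'
import numpy as np, cv2
from station import manip, optics
def px2w(c,u,v,z):
    K=np.array(c["K"]);T=np.array(c["world_from_camera"])
    d=T[:3,:3]@np.linalg.solve(K,[u,v,1.]);o=T[:3,3]
    return o+d*(z-o[2])/d[2]
def w2px(c,p):
    K=np.array(c["K"]);T=np.array(c["world_from_camera"])
    q=K@(T[:3,:3].T@(np.asarray(p,float)-T[:3,3]));return q[:2]/q[2]
def crop(c,u0,v0,w,h,s,f):
    im=c["color"][v0:v0+h,u0:u0+w]; cv2.imwrite(f,cv2.resize(im,None,fx=s,fy=s,interpolation=cv2.INTER_CUBIC))
E
python3 - <<'E'
from h import *; import pickle
c=pickle.load(open("c0.pkl","rb"))["top"]
a=cv2.resize(c["color"][235:335,245:405],None,fx=5,fy=5,interpolation=cv2.INTER_CUBIC)
cv2.imwrite("pics/crop1.png",a)
crop(c,135,215,100,90,6,"pics/crop2.png")
E
```

```text
(no output)
```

View pics/crop1.png

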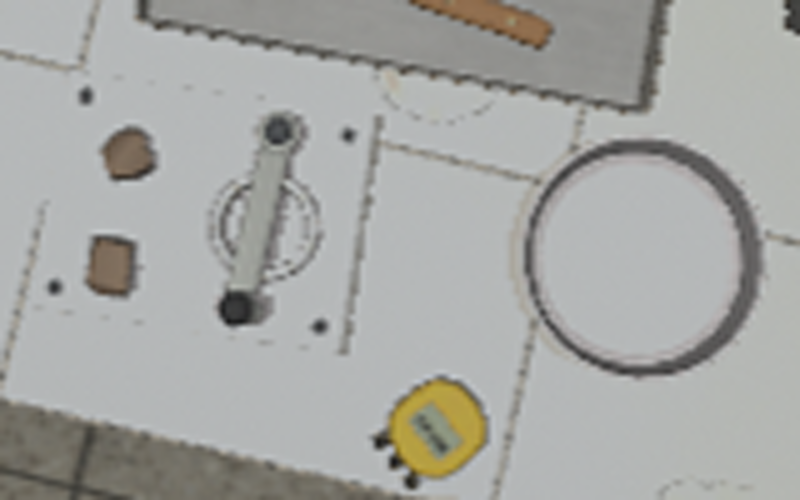

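View pics/crop2.png

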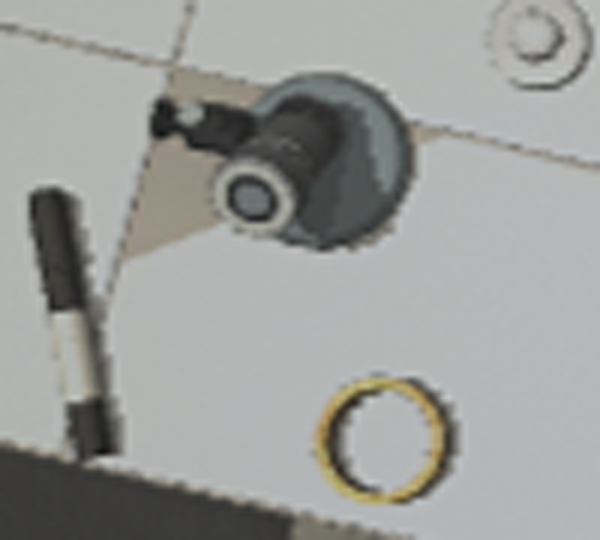

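Crop 1 confirms the target: a pale stand, with four screws at crop (86,96), (348,135), (55,287) and (320,326). The pivot is at (278,130), the knob at (237,308), the ring at (265,228), and the lumps at (129,154) and (112,265). The dish centre is about (643,257). Crop 2 shows the scope foot centre near (326,161) and the lens near (252,197).

```bash
python3 - <<'E'
from h import *; import pickle
c=pickle.load(open("c0.pkl","rb"))["top"]
f1=lambda u,v,z: px2w(c,245+(u+.5)/5-.5,235+(v+.5)/5-.5,z)
f2=lambda u,v,z: px2w(c,135+(u+.5)/6-.5,215+(v+.5)/6-.5,z)
P={k:f1(*a) for k,a in dict(FR=(380,115,.02),NR=(343,352,.02),s1=(86,96,.02),s2=(348,135,.02),s3=(55,287,.02),s4=(320,326,.02),piv=(278,130,.047),ring=(265,229,.033),knob=(237,307,.076),la=(129,154,.042),lb=(112,265,.04),dishrim=(643,257,.038)).items()}
P.update(foot=f2(326,161,.01),lens=f2(252,197,.098),brass=f2(385,440,.02))
for k,v in P.items(): print(k,np.round(v,4))
d=lambda a,b:(np.linalg.norm((P[a]-P[b])[:2]).round(4),np.degrees(np.arctan2(*(P[a]-P[b])[1::-1])).round(1))
for a,b in [("FR","NR"),("s1","s3"),("s2","s4"),("s1","s2"),("s3","s4"),("piv","ring"),("piv","knob"),("foot","lens")]: print(a,b,d(a,b))
E
```

```text
FR [ 0.6078 -0.1549  0.02  ]
NR [ 0.4693 -0.1287  0.02  ]
s1 [0.6241 0.0187 0.02  ]
s2 [ 0.5965 -0.1355  0.02  ]
s3 [0.5124 0.0385 0.02  ]
s4 [ 0.4848 -0.1157  0.02  ]
piv [ 0.5983 -0.0945  0.047 ]
ring [ 0.5419 -0.0852  0.033 ]
knob [ 0.4971 -0.0692  0.076 ]
la [ 0.5873 -0.0078  0.042 ]
lb [0.5237 0.0033 0.04  ]
dishrim [ 0.5187 -0.3046  0.038 ]
foot [0.6685 0.2352 0.01  ]
lens [0.6406 0.2457 0.098 ]
brass [0.5294 0.2035 0.02  ]
FR NR (np.float64(0.1409), np.float64(-10.7))
s1 s3 (np.float64(0.1135), np.float64(-10.1))
s2 s4 (np.float64(0.1134), np.float64(-10.1))
s1 s2 (np.float64(0.1567), np.float64(79.8))
s3 s4 (np.float64(0.1567), np.float64(79.9))
piv ring (np.float64(0.0571), np.float64(-9.3))
piv knob (np.float64(0.1043), np.float64(-14.0))
foot lens (np.float64(0.0298), np.float64(-20.6))
```

Everything agrees with the given sizes: screws square, bar 104 mm, foot to lens 30 mm. The stand yaw is about -10.1°, its origin about (0.543,-0.085), and the bar is at about 0.07 rad. Next I need the lump yaws and the scope direction, from one enlarged composite.

```bash
python3 - <<'E'
from h import *; import pickle
c=pickle.load(open("c0.pkl","rb"))["top"]["color"]
r=lambda im:cv2.resize(im,(400,400*im.shape[0]//im.shape[1]),interpolation=cv2.INTER_CUBIC)
a=r(c[258:298,258:282][:, :]) if 0 else cv2.resize(c[258:298,255:285],None,fx=13,fy=13,interpolation=cv2.INTER_CUBIC)
b=cv2.resize(c[222:262,157:208],None,fx=8,fy=8,interpolation=cv2.INTER_CUBIC)
out=np.zeros((520,800,3),np.uint8); out[:a.shape[0],:a.shape[1]]=a; out[:b.shape[0],392:392+b.shape[1]]=b[:, :408]
cv2.imwrite("pics/comp.png",out)
E
```

```text
(no output)
```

View pics/comp.png

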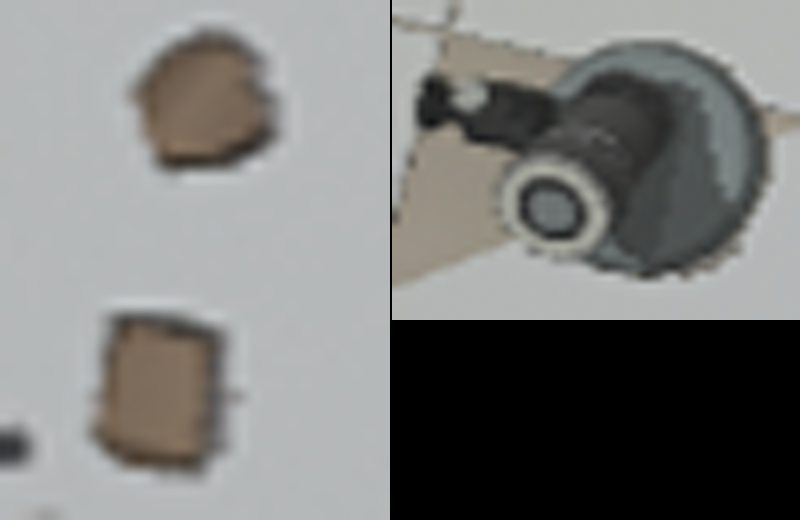

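```bash
python3 - <<'E'
from h import *; import pickle
c=pickle.load(open("c0.pkl","rb"))["top"]
im=c["color"][258:298,255:285]; b=cv2.resize(im,None,fx=10,fy=10,interpolation=cv2.INTER_CUBIC).astype(int)
m=((b[...,2]-b[...,0])>18).astype(np.uint8)
cn,_=cv2.findContours(m,cv2.RETR_EXTERNAL,cv2.CHAIN_APPROX_NONE)
for k in cn:
    if cv2.contourArea(k)<2000: continue
    p=k[:,0]; z=.035
    W=np.array([px2w(c,255+(u+.5)/10-.5,258+(v+.5)/10-.5,z)[:2] for u,v in p])*1000
    print("ctr",W.mean(0),(W.max(0)+W.min(0))/2)
    for a in range(-60,120,10):
        d=np.array([np.cos(np.radians(a)),np.sin(np.radians(a))]); q=W@d; print(a,round(np.ptp(q),1), (q<q.min()+2).sum(),(q>q.max()-2).sum(),end=" | ")
    h=W[cv2.convexHull(p.reshape(-1,1,2),returnPoints=False)[:,0]] if 0 else cv2.approxPolyDP(W.astype(np.float32).reshape(-1,1,2),1.8,True)[:,0]
    print("\n",np.round(h,1).tolist())
E
```

```text
ctr [522.94304411   5.08021618] [523.25249857   5.60340017]
-60 31.1 35 22 | -50 31.6 41 23 | -40 31.7 42 25 | -30 31.7 37 31 | -20 31.0 38 67 | -10 31.0 52 67 | 0 31.2 60 39 | 10 32.9 51 31 | 20 33.6 34 27 | 30 33.4 31 26 | 40 32.4 29 29 | 50 30.8 29 35 | 60 28.5 30 45 | 70 26.1 42 69 | 80 23.8 90 84 | 90 25.1 67 53 | 100 27.9 34 36 | 110 29.9 24 31 | 
 [[538.5999755859375, 11.699999809265137], [514.5999755859375, 17.899999618530273], [507.70001220703125, 10.5], [507.6000061035156, -1.2999999523162842], [511.0, -4.800000190734863], [533.7000122070312, -7.0]]
ctr [587.53008377  -5.76621352] [587.96870861  -5.62039654]
-60 27.5 37 31 | -50 28.1 36 32 | -40 28.7 33 33 | -30 28.7 32 35 | -20 28.2 33 37 | -10 27.2 46 39 | 0 25.9 52 49 | 10 25.4 60 52 | 20 25.3 57 49 | 30 25.3 51 48 | 40 26.0 43 47 | 50 26.5 32 48 | 60 27.5 30 39 | 70 28.3 29 29 | 80 28.4 31 27 | 90 27.8 33 40 | 100 26.7 56 49 | 110 26.7 62 50 | 
 [[600.0999755859375, -12.600000381469727], [599.5999755859375, -1.2000000476837158], [590.7999877929688, 7.699999809265137], [581.0999755859375, 6.699999809265137], [575.7999877929688, 2.700000047683716], [575.7000122070312, -9.5], [582.4000244140625, -19.200000762939453], [596.7999877929688, -16.0]]
```

Lump a (nearer) is at (0.522,0.004) and its 24 mm faces run across azimuth 80°. Lump b (farther) is at (0.587,-0.006), gripped across about 100°. Moving above lump b.

Call:
servo_tool([
  [0.7,0.5,0.78,0,0,0,-0.2],
  [0.7,0.5,0.78,0,0,0,-0.2],
  [0.7,0.5,0.78,0,0,0,-0.2],
  [0.7,0.5,0.78,0,0,0,-0.2],
  [0.7,0.5,0.78,0,0,0,-0.2],
  [0.7,0.5,0.78,0,0,0,-0.2],
  [0.7,0.5,0.78,0,0,0,0],
  [0.7,0.5,0.78,0,0,0,0],
])

```text
t: 0.9
tcp_pos: [0.4154, -0.2667, 0.211]
ee_rot: [-2.398, 2.028, 0.004]
ft_force: [0.6, -1.1, -0.2]
grip_width: 0.0636
```

Call:
servo_tool([
  [0.7,0.5,0.76,-0.2,0,0,0],
  [0.7,0.5,0.76,-0.2,0,0,0],
  [0.7,0.5,0.76,-0.2,0,0,0],
  [0.7,0.5,0.76,-0.2,0,0,0],
  [0.7,0.5,0.76,-0.2,0,0,0],
  [0.7,0.5,0.76,-0.2,0,0,0],
  [0.7,0.3,0.5,-0.2,0,0,0],
])

```text
t: 1.6
tcp_pos: [0.5863, -0.0, 0.139]
ee_rot: [-2.399, 2.027, 0.001]
ft_force: [0.1, -1.0, -0.5]
grip_width: 0.064
```

Call:
servo_tool([
  [0.7,0,-0.1,-0.6,0,0,0],
  [0.7,0,-0.05,-0.6,0,0,0],
  [0.7,0,0,-0.5,0,0,0],
  [0.7,0,0,-0.3,0,0,0],
  [0.7,0,0,0,0,0,0],
])

```text
t: 2.1
tcp_pos: [0.5873, -0.0022, 0.033]
ee_rot: [-2.406, 2.019, 0.003]
ft_force: [-1.0, 0.2, -0.0]
grip_width: 0.0638
```

Call:
servo_tool([
  [0.7,0,-0.08,-0.18,0,0,0],
  [0.7,0,0,0,0,0,0],
  [0.2,0,0,0,0,0,0],
  [0.2,0,0,0,0,0,0],
  [0.2,0,0,0,0,0,0],
  [0.2,0,0,0,0,0,0],
], grip_force=15)

```text
t: 2.7
tcp_pos: [0.5889, -0.007, 0.0263]
ee_rot: [-2.404, 2.018, -0.002]
ft_force: [-0.1, 0.2, -0.1]
grip_width: 0.0348
```

Call:
servo_tool([
  [0,0,0,-0.04,0,0,0],
  [0,0,0,0,0,0,0],
  [0,0,0,0,0,0,0],
  [0,0,0,0,0,0,0],
  [0,0,0,0,0,0,0],
])

```text
t: 3.2
tcp_pos: [0.5892, -0.0069, 0.0247]
ee_rot: [-2.404, 2.017, -0.003]
ft_force: [0.0, 0.4, 0.0]
grip_width: 0.026
```

Grip width is 26.0 mm, as expected for lump b. Lifting it over to the dish.

Call:
servo_tool([
  [0,0,0,0.9,0,0,0],
  [0,0,0,0.9,0,0,0],
  [0,-0.1,-0.6,0.3,0,0,0],
  [0,-0.15,-0.9,0,0,0,0],
  [0,-0.15,-0.9,0,0,0,0],
  [0,-0.15,-0.9,0,0,0,0],
  [0,-0.15,-0.9,0,0,0,0],
  [0,-0.15,-0.9,0,0,0,0],
])

```text
t: 4.0
tcp_pos: [0.5446, -0.2652, 0.1339]
ee_rot: [-2.413, 2.007, -0.003]
ft_force: [0.9, 0.0, -0.2]
grip_width: 0.0259
```

Call:
servo_tool([
  [0,-0.12,-0.7,-0.2,0,0,0],
  [0,0,0,-0.3,0,0,0],
  [0,0,0,0,0,0,0],
])

```text
t: 4.3
tcp_pos: [0.5368, -0.3083, 0.1084]
ee_rot: [-2.407, 2.015, -0.007]
ft_force: [-0.9, -0.1, 1.0]
grip_width: 0.0261
```

Call:
servo_tool([
  [0,0.04,0.08,-0.7,0,0,0],
  [0,0,0,-0.7,0,0,0],
  [0,0,0,-0.4,0,0,0],
  [0,0,0,0,0,0,0],
])

```text
t: 4.7
tcp_pos: [0.5404, -0.3033, 0.0185]
ee_rot: [-2.408, 2.013, -0.012]
ft_force: [0.3, -0.3, -0.5]
grip_width: 0.0258
```

Call:
servo_tool([
  [0,0,0,-0.14,0,0,0],
  [0,0,0,0,0,0,0],
  [0.44,0,0,0,0,0,0],
  [0.44,0,0,0,0,0,0],
  [0.44,0,0,0,0,0,0],
])

```text
t: 5.2
tcp_pos: [0.543, -0.3035, 0.0158]
ee_rot: [-2.409, 2.011, -0.02]
ft_force: [0.0, 0.7, -0.1]
grip_width: 0.0399
```

Call:
servo_tool([
  [0.44,0,0,0.8,0,0,0],
  [0.6,0,0,0.9,0,0,0],
  [0.7,0,0.7,0.5,0,0,-0.5],
  [0.7,-0.06,0.9,0,0,0,-0.5],
  [0.7,-0.06,0.9,0,0,0,-0.5],
  [0.7,-0.06,0.9,0,0,0,-0.5],
  [0.7,-0.06,0.9,0,0,0,-0.5],
  [0.7,-0.06,0.9,0,0,0,0],
])

```text
t: 6.0
tcp_pos: [0.5287, -0.0416, 0.1344]
ee_rot: [-1.994, 2.42, -0.037]
ft_force: [0.5, 0.5, 0.2]
grip_width: 0.0637
```

Call:
servo_tool([
  [0.7,-0.1,0.8,-0.4,0.13,0.11,0],
  [0.7,0,0,-0.7,0,0,0.1],
  [0.7,0,0,-0.6,0,0,0],
  [0.7,0,0,0,0,0,0],
])

```text
t: 6.4
tcp_pos: [0.5241, 0.006, 0.0506]
ee_rot: [-2.015, 2.396, -0.005]
ft_force: [-0.5, -0.3, 1.6]
grip_width: 0.0637
```

Call:
servo_tool([
  [0.7,-0.04,-0.04,-0.4,0,0,0],
  [0.7,0,0,-0.1,0,0,0],
  [0.7,0,0,0,0,0,0],
])

```text
t: 6.7
tcp_pos: [0.5238, 0.0034, 0.0283]
ee_rot: [-2.013, 2.395, -0.008]
ft_force: [0.5, -0.5, 0.4]
grip_width: 0.064
```

Call:
servo_tool([
  [0.7,0,0,-0.1,0,0,0],
  [0,0,0,0,0,0,0],
  [0,0,0,0,0,0,0],
  [0,0,0,0,0,0,0],
  [0,0,0,0,0,0,0],
  [0,0,0,0,0,0,0],
  [0,0,0,0,0,0,0],
  [0,0,0,0,0,0,0],
])

```text
t: 7.5
tcp_pos: [0.5263, 0.0028, 0.027]
ee_rot: [-2.01, 2.393, -0.014]
ft_force: [0.8, -0.4, -0.2]
grip_width: 0.024
```

Width is 24.0 mm, so lump a is held. Taking it to the dish.

Call:
servo_tool([
  [0,0,0,0.9,0,0,0],
  [0,0,0,0.9,0,0,0],
  [0,-0.06,-0.6,0.3,0,0,0],
  [0,-0.09,-0.9,0,0,0,0],
  [0,-0.09,-0.9,0,0,0,0],
  [0,-0.09,-0.9,0,0,0,0],
  [0,-0.09,-0.9,0,0,0,0],
  [0,-0.09,-0.9,0,0,0,0],
])

```text
t: 8.3
tcp_pos: [0.4986, -0.2562, 0.1363]
ee_rot: [-2.021, 2.385, -0.014]
ft_force: [0.4, 0.5, 0.4]
grip_width: 0.0235
```

Call:
servo_tool([
  [0,-0.12,-0.8,-0.3,0,0,0],
  [0,0,-0.2,-0.4,0,0,0],
  [0,0,0,0,0,0,0],
])

```text
t: 8.6
tcp_pos: [0.4914, -0.3145, 0.1007]
ee_rot: [-2.014, 2.391, -0.019]
ft_force: [0.2, 0.2, -0.5]
grip_width: 0.0239
```

Call:
servo_tool([
  [0,0.05,0.2,-0.7,0,0,0],
  [0,0,0,-0.6,0,0,0],
  [0,-0.04,0,-0.3,0,0,0],
  [0,-0.04,0,-0.15,0,0,0],
  [0,-0.02,0,0,0,0,0],
])

```text
t: 9.1
tcp_pos: [0.4903, -0.3014, 0.0139]
ee_rot: [-2.015, 2.389, -0.022]
ft_force: [-0.0, -0.4, -0.7]
grip_width: 0.0237
```

Call:
servo_tool([
  [0.44,0,0,0,0,0,0],
  [0.44,0,0,0,0,0,0],
  [0.44,0,0,0,0,0,0],
  [0.44,0,0,0.8,0,0,0],
  [0.3,0,0,0.9,0,0,0],
  [0.1,0,0,0.9,0,0,0],
  [0,0,0.5,0,0,0,0],
  [0,0,0,0,0,0,0],
])

```text
t: 9.9
tcp_pos: [0.492, -0.2763, 0.1546]
ee_rot: [-2.013, 2.388, -0.032]
ft_force: [-0.8, 0.3, 0.0]
grip_width: 0.011
```

```bash
python3 - <<'E'
from h import *; import pickle
d={n:optics.capture(n) for n in("top","side")}; pickle.dump(d,open("c1.pkl","wb"))
t=d["top"]["color"]; s=d["side"]["color"]
out=np.zeros((600,800,3),np.uint8)
out[:300,:800]=cv2.resize(t[225:330,140:420],(800,300),interpolation=cv2.INTER_CUBIC)
out[300:,:400]=cv2.resize(s,(400,300)); out[300:,400:]=cv2.resize(s[150:270,160:320],(400,300),interpolation=cv2.INTER_CUBIC)
cv2.imwrite("pics/after.png",out)
print(manip.get_obs()["tcp_pos"])
E
```

```text
[ 0.49262118 -0.27849185  0.15418098]
```

View pics/after.png

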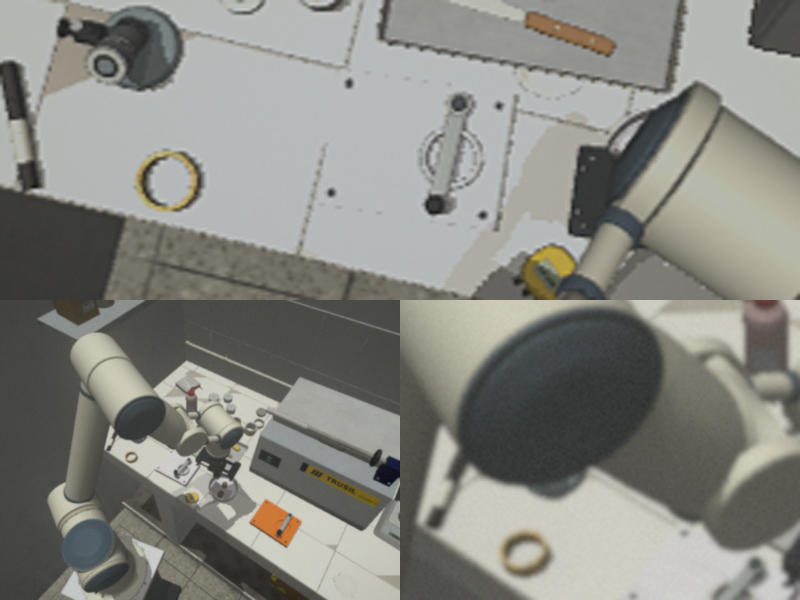

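The lumps are off the plate. In the side view the dish shows at about (355,300). I'll check numerically for brown pixels inside it.

```bash
python3 - <<'E'
from h import *; import pickle
c=pickle.load(open("c1.pkl","rb"))["side"]
print("dish",w2px(c,[.5187,-.3046,.004]), "a",w2px(c,[.492,-.301,.015]),"b",w2px(c,[.541,-.3035,.014]))
im=c["color"][280:340,310:400].astype(int)
m=((im[...,2]-im[...,0])>25).astype(np.uint8)
n,l,st,ce=cv2.connectedComponentsWithStats(m)
for i in range(1,n):
    if st[i,4]>8: p=ce[i]+[310,280]; print(p,st[i],px2w(c,*p,.02))
E
```

```text
dish [356.75715158 302.67094943] a [352.99003008 307.94188696] b [358.86396758 294.90367339]
[359.30769231 293.        ] [47 12  5  3 13] [ 0.54443016 -0.30347533  0.02      ]
[312.93636364 315.07272727] [  0  27   8  17 110] [ 0.42555654 -0.19824798  0.02      ]
```

Lump b is confirmed at its expected spot. Lump a is hidden behind the gripper. I'll stage the arm beside the knob, which clears the dish, and check again before touching the bar.

Call:
servo_tool([
  [0,0,0.4,0,0.11,0.09,0.9],
  [0,0,0.4,0,0,0,1],
  [0,0,0.4,0,0,0,1],
  [0,0,0.4,0,0,0,1],
  [0,0,0.4,0,0,0,1],
  [0,0,0.4,0,0,0,1],
  [0,0,0.4,0,0,0,1],
  [0,0,0.4,0,0,0,1],
])

```text
t: 10.8
tcp_pos: [0.4918, -0.1192, 0.1504]
ee_rot: [-2.984, 0.928, 0.02]
ft_force: [1.0, 0.4, 0.5]
grip_width: 0.0004
```

Call:
servo_tool([
  [0,0,0,-0.3,0,0,1],
  [0,0,0,-0.3,0,0,1],
  [0,0,0,-0.2,0,0,1],
  [0,0,0,0,0,0,0],
])

```text
t: 11.2
tcp_pos: [0.4918, -0.1182, 0.1076]
ee_rot: [-3.117, 0.252, 0.028]
ft_force: [0.1, 0.1, 0.4]
grip_width: 0.0004
```

```bash
cat >> h.py <<'E'
from scipy.spatial.transform import Rotation as Ro
def st():
    o=manip.get_obs(); R=Ro.from_rotvec(o["ee_rot"]).as_matrix()
    print("t",round(o["t"],2),"tcp",np.round(o["tcp_pos"],4),"x",np.round(R[:,0],3),"az",np.degrees(np.arctan2(R[1,0],R[0,0])).round(1),"z",np.round(R[:,2],4),"q",np.round(o["q"],2),"F",np.round(o["ft_force"],1),"g",round(o["grip_width"],4))
    return o,R
def go(p,R1=None):
    o,R=st(); print("shift",np.round((np.array(p)-o["tcp_pos"])/.05,2))
    if R1 is not None: print("turn",np.round(np.degrees(Ro.from_matrix(R1@R.T).as_rotvec())/8,2))
def down(az):
    a=np.radians(az);x=np.array([np.cos(a),np.sin(a),0]);z=np.array([0,0,-1.]);return np.c_[x,np.cross(z,x),z]
E
python3 - <<'E'
from h import *; import pickle
d={n:optics.capture(n) for n in("top","side")}; pickle.dump(d,open("c2.pkl","wb"))
for n,c in d.items():
    u,v=w2px(c,[.5187,-.3046,.02]).astype(int); im=c["color"][v-28:v+28,u-28:u+28].astype(int)
    m=((im[...,2]-im[...,0])>20).astype(np.uint8); k,l,s,ce=cv2.connectedComponentsWithStats(m)
    for i in range(1,k):
        if s[i,4]>8: p=ce[i]+[u-28,v-28]; print(n,p,s[i,4],px2w(c,*p,.018))
go((.4904,-.1134,.054),down(-14))
s=d["side"]["color"]; t=d["top"]["color"]
out=np.zeros((400,800,3),np.uint8); u,v=w2px(d["side"],[.6685,.235,.05]).astype(int); print(u,v)
out[:,:400]=cv2.resize(s[v-40:v+40,u-40:u+40],(400,400),interpolation=cv2.INTER_CUBIC)
u,v=w2px(d["side"],[.5187,-.3046,.02]).astype(int); out[:,400:]=cv2.resize(s[v-40:v+40,u-40:u+40],(400,400),interpolation=cv2.INTER_CUBIC)
cv2.imwrite("pics/side2.png",out)
E
```

```text
top [372.72727273 278.15909091] 44 [ 0.54234289 -0.30742999  0.018     ]
top [349.97368421 296.44736842] 38 [ 0.49073623 -0.237686    0.018     ]
top [374.14285714 298.45714286] 35 [ 0.48260047 -0.30878911  0.018     ]
side [359.96551724 294.20689655] 29 [ 0.54225589 -0.30639884  0.018     ]
side [353.40625 310.125  ] 32 [ 0.48399008 -0.30486224  0.018     ]
t 11.3 tcp [ 0.4923 -0.1184  0.1088] x [ 0.986 -0.168 -0.018] az -9.7 z [-0.0153  0.0151 -0.9998] q [-0.36  0.48  1.74  0.01  0.94 -0.2 ] F [ 0.1 -0.2 -0.8] g 0.0003
shift [-0.04  0.1  -1.1 ]
turn [-0.11 -0.11 -0.54]
220 210
```

View pics/side2.png

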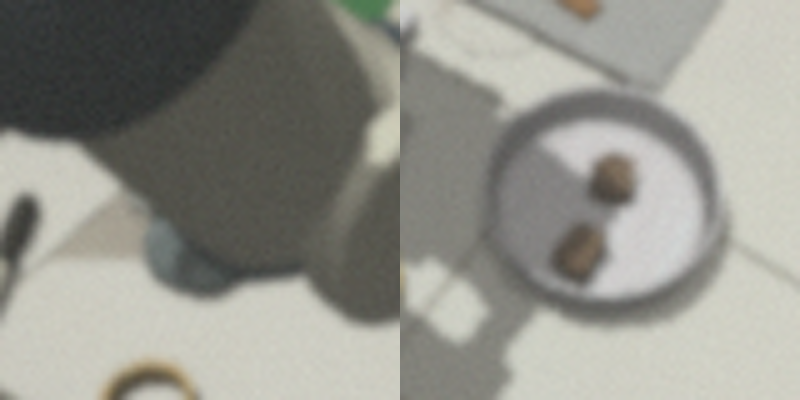

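Both lumps lie in the dish, seen at (615,180) and (580,250) in the crop. Next is the bar: I descend behind the knob.

Call:
servo_tool([
  [0,-0.04,0.05,-0.4,-0.11,-0.11,-0.5],
  [0,-0.03,0,-0.4,0,0,0],
  [0,-0.03,0,-0.3,0,0,0],
  [0,0,0,-0.1,0,0,0],
])

```text
t: 11.7
tcp_pos: [0.4898, -0.1178, 0.05]
ee_rot: [3.114, -0.408, 0.012]
ft_force: [0.5, 0.9, 0.8]
grip_width: 0.0005
```

```bash
python3 - <<'E'
from h import *
o,R=st()
piv=np.array([.597,-.0946])
p=o["tcp_pos"][:2]; 
for b in range(186,79,-7):
    q=piv+.1082*np.array([np.cos(np.radians(b)),np.sin(np.radians(b))]); print(b,np.round(q,4),np.round((q-p)/.05,2)); p=q
E
```

```text
t 11.7 tcp [ 0.4898 -0.1178  0.05  ] x [ 0.966 -0.258  0.008] az -14.9 z [ 0.0072 -0.0024 -1.    ] q [-0.35  0.56  1.82  0.    0.75 -0.09] F [0.5 0.9 0.8] g 0.0005
186 [ 0.4894 -0.1059] [-0.01  0.24]
179 [ 0.4888 -0.0927] [-0.01  0.26]
172 [ 0.4899 -0.0795] [0.02 0.26]
165 [ 0.4925 -0.0666] [0.05 0.26]
158 [ 0.4967 -0.0541] [0.08 0.25]
151 [ 0.5024 -0.0421] [0.11 0.24]
144 [ 0.5095 -0.031 ] [0.14 0.22]
137 [ 0.5179 -0.0208] [0.17 0.2 ]
130 [ 0.5275 -0.0117] [0.19 0.18]
123 [ 0.5381 -0.0039] [0.21 0.16]
116 [0.5496 0.0026] [0.23 0.13]
109 [0.5618 0.0077] [0.24 0.1 ]
102 [0.5745 0.0112] [0.25 0.07]
95 [0.5876 0.0132] [0.26 0.04]
88 [0.6008 0.0135] [0.26 0.01]
81 [0.6139 0.0123] [ 0.26 -0.03]
```

Call:
servo_tool([
  [0,0,0.24,0.1,0,0,0],
  [0,0,0.26,0,0,0,-0.5],
  [0,0.02,0.26,0,0,0,-0.8],
  [0,0.05,0.26,0,0,0,-0.85],
  [0,0.08,0.25,0,0,0,-0.85],
  [0,0.11,0.24,0,0,0,-0.85],
])

```text
t: 12.3
tcp_pos: [0.505, -0.0388, 0.0614]
ee_rot: [2.872, -1.265, 0.018]
ft_force: [-0.8, -0.5, 0.4]
grip_width: 0.0005
```

```bash
python3 - <<'E'
from h import *
o,R=st(); piv=np.array([.597,-.0946]); d=o["tcp_pos"][:2]-piv; print(np.linalg.norm(d),np.degrees(np.arctan2(d[1],d[0])))
p=o["tcp_pos"][:2]
for b in (144,137,130,123,116):
    q=piv+.1082*np.array([np.cos(np.radians(b)),np.sin(np.radians(b))]); print(b,np.round((q-p)/.05,2)); p=q
E
```

```text
t 12.3 tcp [ 0.505  -0.0388  0.0614] x [ 0.675 -0.738  0.012] az -47.6 z [ 0.0092 -0.0077 -0.9999] q [-0.19  0.54  1.81 -0.01  0.78  0.65] F [-0.8 -0.5  0.4] g 0.0005
0.10761693059835294 148.74506218634744
144 [0.09 0.16]
137 [0.17 0.2 ]
130 [0.19 0.18]
123 [0.21 0.16]
116 [0.23 0.13]
```

Call:
servo_tool([
  [0,0.09,0.16,-0.1,0,0,-0.4],
  [0,0.17,0.2,0,0,0,-0.85],
  [0,0.19,0.18,0,0,0,-0.85],
  [0,0.21,0.16,0,0,0,-0.85],
  [0,0.23,0.13,0,0,0,-0.85],
])

```text
t: 12.8
tcp_pos: [0.5522, 0.0087, 0.0636]
ee_rot: [2.409, -2.01, 0.024]
ft_force: [0.4, -0.4, 0.0]
grip_width: 0.0004
```

```bash
python3 - <<'E'
from h import *
o,R=st(); piv=np.array([.597,-.0946]); d=o["tcp_pos"][:2]-piv; print(np.linalg.norm(d),np.degrees(np.arctan2(d[1],d[0])))
p=o["tcp_pos"][:2]
for b in (109,102,95,90,86,83,81):
    q=piv+.1082*np.array([np.cos(np.radians(b)),np.sin(np.radians(b))]); print(b,np.round((q-p)/.05,2)); p=q
c=optics.capture("top"); crop(c,240,235,110,90,6,"pics/bar.png")
E
```

```text
t 12.8 tcp [0.5522 0.0087 0.0636] x [ 0.179 -0.984  0.015] az -79.7 z [ 0.0089 -0.0134 -0.9999] q [-0.08  0.58  1.69 -0.02  0.86  1.32] F [ 0.4 -0.4  0. ] g 0.0004
0.11264178143132889 113.45336524934552
109 [ 0.19 -0.02]
102 [0.25 0.07]
95 [0.26 0.04]
90 [0.19 0.01]
86 [ 0.15 -0.01]
83 [ 0.11 -0.01]
81 [ 0.07 -0.01]
```

Call:
servo_tool([
  [0,0.19,-0.02,-0.12,0,0,-0.6],
  [0,0.25,0.05,-0.03,0,0,-0.85],
  [0,0.26,0.03,0,0,0,-0.85],
  [0,0.19,0.0,0,0,0,-0.6],
  [0,0.12,-0.01,0,0,0,-0.3],
  [0,0.06,0,0,0,0,0],
])

```text
t: 13.45
tcp_pos: [0.609, 0.0154, 0.0631]
ee_rot: [1.881, -2.51, 0.029]
ft_force: [-10.6, -3.3, -2.5]
grip_width: 0.0005
```

```bash
python3 - <<'E'
from h import *
o,R=st(); piv=np.array([.597,-.0946]); d=o["tcp_pos"][:2]-piv; print(np.linalg.norm(d),np.degrees(np.arctan2(d[1],d[0])))
c=optics.capture("top"); crop(c,240,235,110,90,6,"pics/bar2.png")
E
```

```text
t 13.45 tcp [0.609  0.0154 0.0631] x [-0.281 -0.96   0.015] az -106.3 z [ 0.007  -0.0175 -0.9998] q [-0.06  0.64  1.54 -0.02  0.95  1.8 ] F [-10.6  -3.3  -2.5] g 0.0005
0.11062879170287464 83.79259320626359
```

View pics/bar2.png

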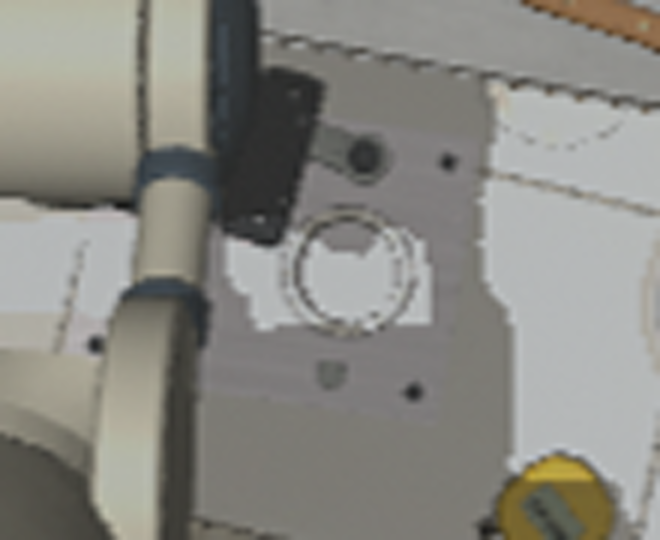

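The bar is at its stop: 11 N reaction, and the tool bearing of 83.8° matches the predicted 83.5°. The ring is uncovered, centred at crop (350,271). I back off, rise, and go over the ring.

Call:
servo_tool([
  [0,-0.2,0.05,0,0,0,0],
  [0,-0.2,0.05,0.4,0,0,0],
  [0,0,0,0.9,0,0,0],
  [0.5,-0.2,-0.5,0.4,0.1,0.04,0.4],
  [1,-0.3,-0.8,0,0,0,0.4],
  [1,-0.1,-0.6,0,0,0,0],
  [1,0,0,0,0,0,0],
])

```text
t: 14.2
tcp_pos: [0.5511, -0.0738, 0.1548]
ee_rot: [-2.05, 2.38, -0.009]
ft_force: [0.0, -0.9, -1.1]
grip_width: 0.0294
```

```bash
python3 - <<'E'
from h import *; import pickle
c=optics.capture("top")
print("ring",px2w(c,297.8,279.75,.033))
go((.543,-.0855,.06),down(-100))
s=optics.capture("side"); pickle.dump({"side":s,"top":c},open("c3.pkl","wb"))
for n,p in dict(lens=[.6406,.2457,.098],foot=[.6685,.2352,.0],ring=[.543,-.0855,.033],knob=[.6336,.0038,.076]).items(): print(n,w2px(s,p),w2px(c,p))
E
```

```text
ring [ 0.54380639 -0.08587333  0.033     ]
t 14.25 tcp [ 0.5511 -0.0724  0.1547] x [-0.148 -0.989  0.003] az -98.5 z [ 0.0036 -0.0035 -1.    ] q [-0.24  0.46  1.59 -0.    1.08  1.48] F [-0.3  0.   0. ] g 0.0335
shift [-0.16 -0.26 -1.89]
turn [ 0.03  0.03 -0.19]
lens [210.64329412 206.02747761] [176.59573849 247.40844951]
foot [222.73618268 219.19290014] [189.81194355 241.83457586]
ring [293.00115008 269.94116342] [297.67895626 280.03138527]
knob [277.52124772 232.04602782] [265.0359677  248.33693057]
```

Call:
servo_tool([
  [1,-0.16,-0.26,0,0,0,-0.19],
  [1,0,0,0,0,0,0],
  [1,0,0,-0.3,0,0,0],
  [1,0,0,-0.5,0,0,0],
  [1,0,0,-0.5,0,0,0],
  [1,0,0,-0.5,0,0,0],
  [1,0,0,-0.2,0,0,0],
  [1,0,0,0,0,0,0],
])

```text
t: 15.1
tcp_pos: [0.5423, -0.08, 0.0521]
ee_rot: [-2.024, 2.4, -0.008]
ft_force: [-0.7, -0.8, -0.7]
grip_width: 0.0913
```

```bash
python3 - <<'E'
from h import *
go((.5435,-.0856,.0235),down(-100))
E
```

```text
t 15.1 tcp [ 0.5423 -0.08    0.0521] x [-0.169 -0.986  0.002] az -99.7 z [ 0.0049 -0.0027 -1.    ] q [-0.25  0.6   1.71 -0.    0.83  1.49] F [-0.7 -0.8 -0.7] g 0.0913
shift [ 0.02 -0.11 -0.57]
turn [ 0.02  0.03 -0.03]
```

Call:
servo_tool([
  [1,0.02,-0.11,-0.3,0.02,0.03,-0.03],
  [1,0,0,-0.2,0,0,0],
  [1,0,0,0,0,0,0],
], grip_force=10)

```text
t: 15.4
tcp_pos: [0.5446, -0.0858, 0.0271]
ee_rot: [-2.019, 2.404, -0.003]
ft_force: [-0.2, -0.1, 0.6]
grip_width: 0.0908
```

```bash
python3 - <<'E'
from h import *
for i in range(3): go((.5435,-.0856,.0235),down(-100))
E
```

```text
t 15.4 tcp [ 0.5446 -0.0858  0.0271] x [-0.173 -0.985 -0.   ] az -100.0 z [ 2.9e-03 -3.0e-04 -1.0e+00] q [-0.26  0.64  1.71  0.    0.79  1.48] F [-0.2 -0.1  0.6] g 0.0908
shift [-0.02  0.   -0.07]
turn [ 0.    0.02 -0.  ]
t 15.4 tcp [ 0.5446 -0.0858  0.0271] x [-0.173 -0.985 -0.   ] az -100.0 z [ 2.9e-03 -3.0e-04 -1.0e+00] q [-0.26  0.64  1.71  0.    0.79  1.48] F [-0.2 -0.1  0.6] g 0.0908
shift [-0.02  0.   -0.07]
turn [ 0.    0.02 -0.  ]
t 15.4 tcp [ 0.5446 -0.0858  0.0271] x [-0.173 -0.985 -0.   ] az -100.0 z [ 2.9e-03 -3.0e-04 -1.0e+00] q [-0.26  0.64  1.71  0.    0.79  1.48] F [-0.2 -0.1  0.6] g 0.0908
shift [-0.02  0.   -0.07]
turn [ 0.    0.02 -0.  ]
```

Call:
servo_tool([
  [1,-0.02,0,-0.08,0,0.02,0],
  [0.5,0,0,0,0,0,0],
  [0.5,0,0,0,0,0,0],
  [0.5,0,0,0,0,0,0],
  [0.5,0,0,0,0,0,0],
  [0.5,0,0,0,0,0,0],
])

```text
t: 16.0
tcp_pos: [0.5447, -0.0844, 0.0244]
ee_rot: [-2.017, 2.405, -0.001]
ft_force: [0.8, 7.5, -2.0]
grip_width: 0.0607
```

```bash
python3 - <<'E'
from h import *
go((.5435,-.0856,.0235),down(-100))
E
```

```text
t 16.0 tcp [ 0.5447 -0.0844  0.0244] x [-0.174 -0.985 -0.002] az -100.0 z [ 0.0027  0.0014 -1.    ] q [-0.26  0.65  1.71  0.    0.78  1.48] F [ 0.8  7.5 -2. ] g 0.0607
shift [-0.02 -0.02 -0.02]
turn [-0.01  0.02  0.  ]
```

Call:
servo_tool([
  [0.5,0,0.02,0,0,0,0],
  [0.4,0,0,0,0,0,0],
  [0.4,0,0,0,0,0,0],
  [0.4,0,0,0,0,0,0],
], grip_force=40)

```text
t: 16.4
tcp_pos: [0.5448, -0.0832, 0.0248]
ee_rot: [-2.017, 2.404, -0.002]
ft_force: [0.4, 0.0, -1.0]
grip_width: 0.0602
```

Call:
servo_tool([
  [0.4,0,0,0.1,0,0,0],
  [0.4,0,0,0.2,0,0,0],
  [0.4,0,0,0.2,0,0,0],
  [0.4,0,0,0.3,0,0,0],
])

```text
t: 16.8
tcp_pos: [0.5437, -0.0833, 0.0663]
ee_rot: [-2.018, 2.406, 0.002]
ft_force: [-0.4, -1.4, -1.8]
grip_width: 0.0602
```

```bash
python3 - <<'E'
from h import *
st()
E
```

```text
t 16.8 tcp [ 0.5437 -0.0833  0.0663] x [-0.174 -0.985 -0.002] az -100.0 z [ 4.0e-04  1.8e-03 -1.0e+00] q [-0.26  0.58  1.69  0.    0.88  1.48] F [-0.4 -1.4 -1.8] g 0.0602
```

Ring lifted and held at 60.2 mm. Before presenting it I refine the scope direction by overlaying a model on both views.

Call:
servo_tool([
  [0.4,0,0,0.6,0,0,0],
  [0.4,0,0,0.9,0,0,0],
  [0.4,0,0,0.9,0,0,0],
  [0.4,0,0,0.9,0,0,0],
  [0.4,0,0,0.5,0,0,0],
])

```text
t: 17.3
tcp_pos: [0.5409, -0.0827, 0.2671]
ee_rot: [-2.018, 2.407, 0.003]
ft_force: [0.1, 0.2, -1.4]
grip_width: 0.06
```

```bash
cat > ov.py <<'E'
from h import *; import pickle
def model(foot,az,K):
    # az: azimuth of scope -x (view dir horizontally)
    a=np.radians(az); h=np.array([np.cos(a),np.sin(a),0]); s=h*np.cos(np.radians(55))+[0,0,np.sin(np.radians(55))]
    lens=np.array([foot[0],foot[1],.098])+.03*h; y=np.cross([0,0,1],h)  # horizontal perp
    w=np.cross(s,y); th=np.linspace(0,2*np.pi,60)
    circ=lambda c,r,u,v:[c+r*(np.cos(t)*u+np.sin(t)*v) for t in th]
    return [circ(np.array([foot[0],foot[1],0]),.044,np.array([1,0,0]),np.array([0,1.,0])),circ(lens,.021,y,w),[lens+.021*y,lens-.08*s+.021*y],[lens-.021*y,lens-.08*s-.021*y]],lens,s,h
def panel(c,m,box,S):
    u0,v0,w,h=box; im=cv2.resize(c["color"][v0:v0+h,u0:u0+w],(w*S,h*S),interpolation=cv2.INTER_CUBIC); o=im.copy()
    for pl in m:
        p=np.array([(w2px(c,q)-[u0,v0]+.5)*S-.5 for q in pl]); cv2.polylines(o,[np.round(p).astype(np.int32).reshape(-1,1,2)],False,(0,255,255),1)
    return np.hstack([im,o])
E
python3 - <<'E'
from ov import *
c3=pickle.load(open("c3.pkl","rb")); d={n:optics.capture(n) for n in("top","side")}; pickle.dump(d,open("c4.pkl","wb"))
st()
m,lens,s,h=model((.6685,.2352),159.4,0)
t=panel(pickle.load(open("c0.pkl","rb"))["top"],m,(160,222,50,38),8)
s1=panel(c3["side"],m,(190,190,50,36),8)
cv2.imwrite("pics/ov.png",np.vstack([t,s1]))
E
```

```text
t 17.4 tcp [ 0.5419 -0.083   0.2674] x [-0.174 -0.985 -0.002] az -100.0 z [ 0.0026  0.0011 -1.    ] q [-0.26  0.33  1.46  0.    1.34  1.48] F [-0.  -0.5 -1.7] g 0.0604
```

View pics/ov.png

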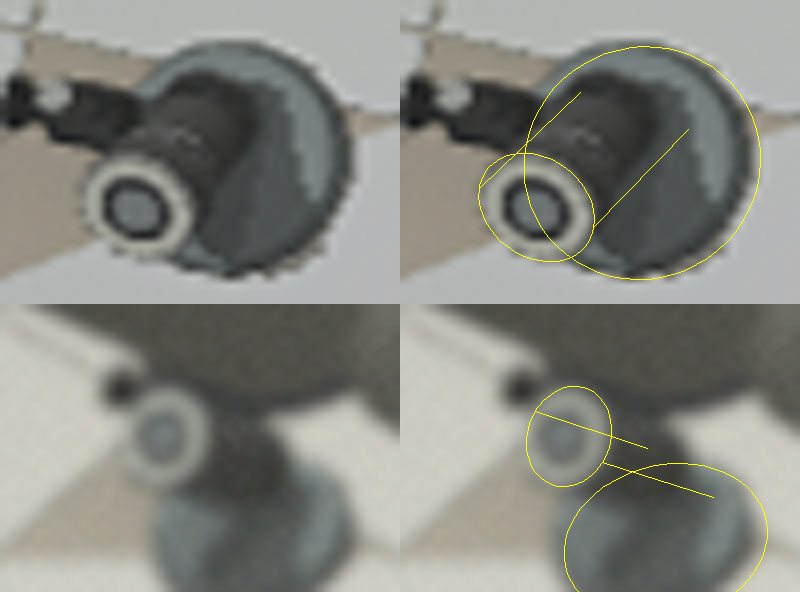

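Both views agree on the lens, (0.6406,0.2457,0.098), to under 1 mm. The foot outline and barrel slope suggest the azimuth of sight is nearer 166° than 159°. I refine this with overlays at several azimuths, keeping the lens fixed.

```bash
cat >> ov.py <<'E'
LENS=np.array([.6406,.2457,.098])
def geom(az,lens=LENS):
    a=np.radians(az); h=np.array([np.cos(a),np.sin(a),0]); s=h*np.cos(np.radians(55))+np.array([0,0,np.sin(np.radians(55))]); y=np.cross([0,0,1],h); w=np.cross(s,y)
    return h,s,y,w
E
python3 - <<'E'
from ov import *
c0=pickle.load(open("c0.pkl","rb"))["top"]; s3=pickle.load(open("c3.pkl","rb"))["side"]
th=np.linspace(0,2*np.pi,80)
def draw(c,box,S):
    u0,v0,w,h=box; o=cv2.resize(c["color"][v0:v0+h,u0:u0+w],(w*S,h*S),interpolation=cv2.INTER_CUBIC)
    for az,col in((161,(0,0,255)),(166,(0,255,255)),(171,(0,255,0))):
        hh,s,y,ww=geom(az); f=LENS-.03*hh; f[2]=0
        e=[[f+.044*np.array([np.cos(t),np.sin(t),0]) for t in th],[LENS-.08*s+.0175*(np.cos(t)*y+np.sin(t)*ww) for t in th]]
        # silhouette: tangent side = perpendicular to s and view ray
        T=np.array(c["world_from_camera"])[:3,3]; r=LENS-T; n=np.cross(s,r); n/=np.linalg.norm(n)
        e+=[[LENS-.008*s+.0175*k*n,LENS-.08*s+.0175*k*n] for k in(1,-1)]
        for pl in e:
            p=np.array([(w2px(c,q)-[u0,v0]+.5)*S-.5 for q in pl]); cv2.polylines(o,[np.round(p).astype(np.int32).reshape(-1,1,2)],False,col,1)
    return o
a=draw(c0,(160,222,50,38),11); b=draw(s3,(192,192,35,38),11)
b=cv2.convertScaleAbs(b,alpha=1.3); im=np.hstack([a,b])
im=im[:, :]; cv2.imwrite("pics/ov2.png",cv2.resize(im,None,fx=.85,fy=.85,interpolation=cv2.INTER_AREA)); print(im.shape)
E
```

```text
(418, 935, 3)
```

View pics/ov2.png

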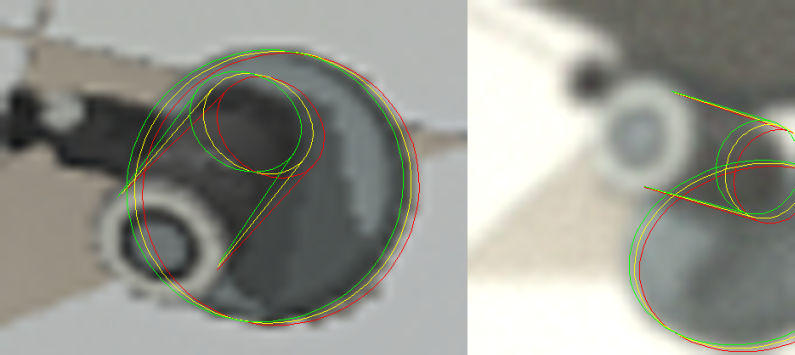

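Best fit is 167°: the foot edges at (411,170) on the left panel and (632,270) on the right lie between the yellow and green models, and the clamp arm direction gives 167° too. Focus is about (0.557,0.265,0.221). Moving there while tilting.

Call:
servo_tool([
  [0.4,0,0.6,0,0,0,-0.2],
  [0.4,0,0.8,0,-0.12,-0.5,-0.2],
  [0.4,0,0.8,0,-0.16,-0.7,0],
  [0.4,0,0.8,0,-0.16,-0.7,0],
  [0.4,0,0.8,0,-0.16,-0.7,0],
  [0.4,0,0.8,0,-0.16,-0.7,0],
  [0.4,0,0.7,0,-0.12,-0.5,0],
  [0.4,0,0.2,0,0,0,0],
])

```text
t: 18.2
tcp_pos: [0.5382, 0.1931, 0.2685]
ee_rot: [-1.685, 2.143, -0.6]
ft_force: [0.3, -1.0, -2.1]
grip_width: 0.0607
```

```bash
cat > tgt.py <<'E'
from ov import *
h,s,y,w=geom(167)
F=LENS+.15*s; z=-s; x=np.array([np.cos(np.radians(-103)),np.sin(np.radians(-103)),0]); R1=np.c_[x,np.cross(z,x),z]
P=F-.0017*z
E
python3 - <<'E'
from tgt import *
print(F,P,z); go(P,R1)
E
```

```text
[0.55676864 0.26505399 0.22087281] [0.55581855 0.26527334 0.22226537] [ 0.55887571 -0.12902662 -0.81915204]
t 18.2 tcp [0.5382 0.1931 0.2685] x [-0.232 -0.973 -0.012] az -103.4 z [ 0.5154 -0.1127 -0.8495] q [ 0.44  0.21  1.8  -0.5   0.73  2.56] F [ 0.3 -1.  -2.1] g 0.0607
shift [ 0.35  1.44 -0.92]
turn [-0.17 -0.37  0.05]
```

Call:
servo_tool([
  [0.4,0.1,0.5,-0.3,-0.1,-0.2,0.05],
  [0.4,0.1,0.4,-0.3,-0.07,-0.17,0],
  [0.4,0.1,0.3,-0.2,0,0,0],
  [0.4,0.05,0.2,-0.1,0,0,0],
  [0.4,0,0,0,0,0,0],
])

```text
t: 18.7
tcp_pos: [0.5527, 0.2677, 0.2213]
ee_rot: [-1.675, 2.095, -0.663]
ft_force: [-0.3, -0.6, -0.9]
grip_width: 0.0609
```

```bash
python3 - <<'E'
from tgt import *
go(P,R1); d={n:optics.capture(n) for n in("top","side")}; pickle.dump(d,open("c5.pkl","wb")); go(P,R1)
a=[]
for n in d:
    c=d[n]; u,v=w2px(c,P).astype(int); print(n,u,v)
    a.append(cv2.resize(c["color"][max(v-30,0):max(v-30,0)+60,max(u-30,0):max(u-30,0)+60],(400,400),interpolation=cv2.INTER_CUBIC))
cv2.imwrite("pics/foc.png",np.hstack(a))
E
```

```text
t 18.7 tcp [0.5527 0.2677 0.2213] x [-0.22  -0.975  0.001] az -102.7 z [ 0.5607 -0.1272 -0.8182] q [ 0.6   0.36  1.78 -0.72  0.69  2.88] F [-0.3 -0.6 -0.9] g 0.0609
shift [ 0.06 -0.05  0.02]
turn [ 0.01  0.01 -0.03]
t 18.8 tcp [0.5527 0.2666 0.2222] x [-0.221 -0.975  0.   ] az -102.8 z [ 0.5611 -0.1276 -0.8179] q [ 0.59  0.35  1.78 -0.72  0.69  2.88] F [-0.1 -0.7 -1.4] g 0.0607
shift [ 0.06 -0.03  0.  ]
turn [ 0.01  0.02 -0.03]
top 153 276
side 182 197
```

View pics/foc.png

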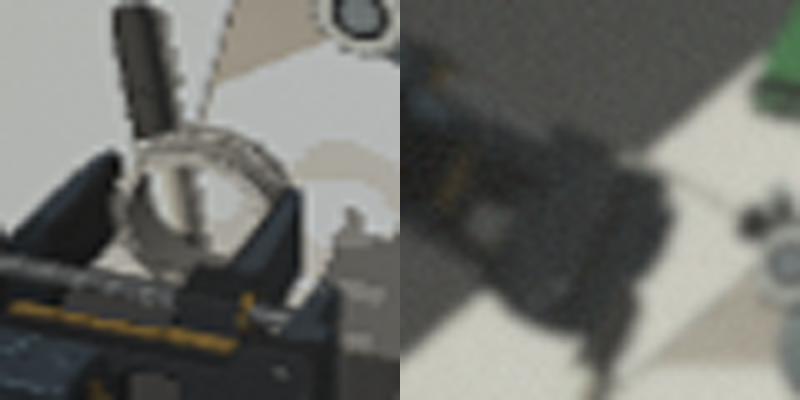

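The ring is held between the fingers, centred near crop (208,203), i.e. pixel (153.8,276) against (153,276) predicted. I'll compare its outline with the model, then make the last small correction.

Call:
servo_tool([
  [0.4,0.05,-0.03,0,0.01,0.02,-0.03],
  [0.4,0.01,0,0,0,0,0],
])

```text
t: 19.0
tcp_pos: [0.556, 0.2635, 0.2234]
ee_rot: [-1.668, 2.103, -0.662]
ft_force: [0.3, 0.6, -1.5]
grip_width: 0.0605
```

```bash
python3 - <<'E'
from tgt import *
go(P,R1); c=optics.capture("top"); o,R=st()
C=o["tcp_pos"]+.0017*R[:,2]; th=np.linspace(0,2*np.pi,80)
u0,v0,S=123,246,10; im=cv2.resize(c["color"][v0:v0+50,u0:u0+55],(550,500),interpolation=cv2.INTER_CUBIC); raw=im[:, :250+0].copy()
for zz,r,col in((-.01,.031,(0,255,255)),(.01,.031,(0,255,0)),(-.01,.025,(0,0,255))):
    p=np.array([(w2px(c,C+zz*R[:,2]+r*(np.cos(t)*R[:,0]+np.sin(t)*R[:,1]))-[u0,v0]+.5)*S for t in th]); cv2.polylines(im,[np.round(p).astype(np.int32).reshape(-1,1,2)],True,col,1)
cv2.imwrite("pics/fin.png",np.hstack([im,raw]))
E
```

```text
t 19.0 tcp [0.556  0.2635 0.2234] x [-0.227 -0.974 -0.001] az -103.1 z [ 0.5585 -0.1293 -0.8194] q [ 0.58  0.35  1.78 -0.71  0.69  2.87] F [ 0.3  0.6 -1.5] g 0.0605
shift [-0.    0.03 -0.02]
turn [-0.01 -0.    0.02]
t 19.05 tcp [0.556  0.2635 0.2234] x [-0.227 -0.974 -0.001] az -103.1 z [ 0.5586 -0.1294 -0.8193] q [ 0.58  0.35  1.78 -0.71  0.69  2.87] F [ 0.4 -1.2 -1.1] g 0.0607
```

View pics/fin.png

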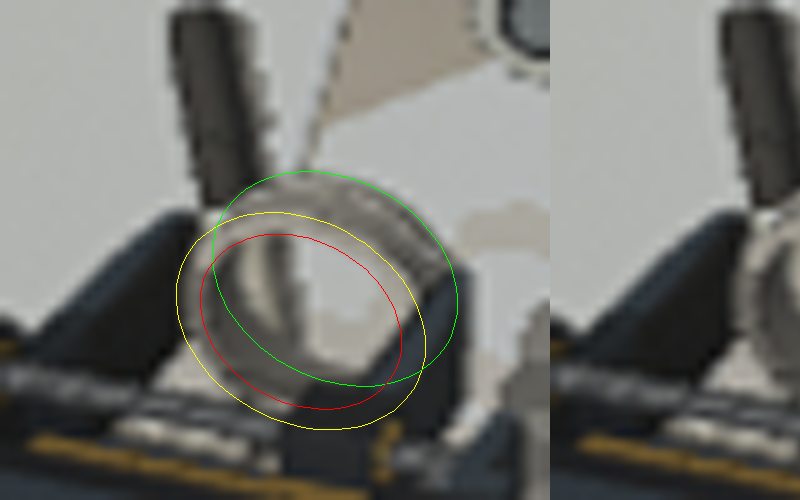

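The ring outline matches the model within about 0.7 px (about 2 mm) with no visible tilt. One last nudge, then settle.

Call:
servo_tool([
  [0.4,0.01,0.04,-0.02,0,0,0],
])

```text
t: 19.15
tcp_pos: [0.5567, 0.265, 0.2229]
ee_rot: [-1.667, 2.104, -0.662]
ft_force: [-1.2, -0.1, -1.6]
grip_width: 0.0603
```

```bash
python3 - <<'E'
from tgt import *
for i in range(6): c=optics.capture("top")
go(P,R1); o=manip.get_obs(); print(np.round(o["qvel"],4))
import cv2
b=pickle.load(open("c3.pkl","rb"))
for n,p in dict(a=[.484,-.306,.018],b=[.542,-.306,.018]).items():
    u,v=w2px(c,p).astype(int); print(n,c["color"][v-1:v+2,u-1:u+2].reshape(-1,3).mean(0))
u,v=w2px(c,[.6336,.0038,.076]); print(u,v); crop(c,int(u)-30,int(v)-30,90,70,8,"pics/barfin.png")
E
```

```text
t 19.45 tcp [0.5565 0.2656 0.2224] x [-0.227 -0.974 -0.001] az -103.1 z [ 0.5586 -0.1293 -0.8193] q [ 0.59  0.36  1.77 -0.71  0.69  2.87] F [-0.   0.4 -1.3] g 0.0605
shift [-0.01 -0.01 -0.  ]
turn [-0.01  0.    0.02]
[ 0.0019  0.0002  0.001  -0.0004 -0.0008 -0.0013]
a [ 90.55555556 107.33333333 124.77777778]
b [ 83.22222222  99.22222222 115.88888889]
265.0359676998439 248.33693057016794
```

The picture limit is reached, so I check the bar numerically: the dark knob top in the top view.

```bash
python3 - <<'E'
from tgt import *
c=optics.capture("top"); g=cv2.cvtColor(c["color"],cv2.COLOR_BGR2GRAY); u0,v0=245,232
m=(g[v0:v0+60,u0:u0+60]<80).astype(np.uint8); n,l,s,ce=cv2.connectedComponentsWithStats(m)
for i in range(1,n):
    if s[i,4]>6:
        p=ce[i]+[u0,v0]; w=px2w(c,*p,.072)[:2]; d=w-[.597,-.0946]; b=np.degrees(np.arctan2(d[1],d[0])); print(p,s[i,4],w,np.linalg.norm(d),"bar rad",np.radians(169.9-b))
go(P,R1); print(np.round(manip.get_obs()["qvel"],4))
E
```

```text
[273.33333333 234.66666667] 9 [ 0.67267251 -0.02010782] 0.10618574923510686 bar rad 2.1877763495026477
[265.92307692 248.8974359 ] 39 [0.6323903  0.00167566] 0.10257425101581524 bar rad 1.7467795468496903
[300.125  260.9375] 16 [ 0.59522642 -0.09451242] 0.0017757366430676711 bar rad -0.12693674302292599
t 19.5 tcp [0.5565 0.2656 0.2224] x [-0.227 -0.974 -0.001] az -103.1 z [ 0.5586 -0.1293 -0.8193] q [ 0.59  0.36  1.77 -0.71  0.69  2.87] F [ 0.1 -0.5 -1.5] g 0.0607
shift [-0.01 -0.01 -0.  ]
turn [-0.01  0.    0.02]
[-0.0003 -0.      0.0003 -0.0018  0.     -0.0011]
```

The bar reads 1.747 rad against the 1.75 stop, both lumps are in the dish, and the ring is still and on target. Handing in.

```bash
python3 -c "
from station import manip; print(manip.sign_off())"
```

```text
the job is handed in; nothing more can be done
None
```

I handed the job in at about 19.5 s of the 72 s allowed. Both lumps are in the dish, the bar is fully aside, and the ring is held still at the focus point with its underside facing the lens.

Last checks:
- **Lumps:** both show in the dish, brown at their expected spots in the side and top views. I checked them before touching the bar and again at the end.
- **Bar:** the knob measures 1.747 rad from the zero position, against the stop at 1.75.
- **Ring position:** the tool is within about 1 mm and 0.2° of its computed target, joint speeds are near zero, and the grip is steady at 60.5 mm with 40 N. The gripper reads about 1.5 mm less than the ring's nominal 62 mm. The measured force is about 1.5 N, roughly the ring's weight.
- **Forces and bystanders:** the highest force seen was about 11 N, when the bar met its stop. I moved none of the bystanders on purpose, but I made no separate check of them at the end.

Remaining uncertainties:
- **Lens direction:** my first estimate of the camera's azimuth was 159°. The foot outline and clamp direction pointed to about 167°, which I used; it could be off by 1–2°, or 2–3 mm at the focus.
- **Ring in the image:** its outline sat about 0.7 px (2 mm) off the model before my last 2 mm nudge. I could not view it again because the picture limit was reached.

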